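# Pack the last brittle wafer roll and clip the box shut

## Task

Pack the wafer roll that sticks out of the fluted cooling tray into the empty front place of the hinged box, then close the lid and fold down its three clips until each one has snapped under the rim. The rolls are brittle: hold the roll only with a very light grip, do not bump it, press on it or let it fall, and leave the other rolls and everything else on the table where they are.

Things in the scene. Friction and masses are not known exactly. Their poses are not given: they have to be found in the camera images.
- roll_mid (a point): Centre of the roll to pack: round golden rolled wafer, 130 mm long, 38 mm diameter, 16 g, x along its axis. It lies in the tray's middle flute, its near end 33 to 43 mm past the tray's front edge. Breaks if pressed with over 35 N (by one finger pad, 70 N both together, or against the table, tray or box), or dropped over 8 mm. May roll a little when let go on the table.
- roll: The same roll, origin in the middle of its underside as it lies in the tray; x along its axis.
- tray: Fluted aluminium cooling tray, fixed, 140 mm (x) by 146 mm (y), 31 mm high; origin under its centre at table height. Three round flutes along x, 46 mm apart, the roll in each 29 mm up at its centre line. Only 8 mm is free between neighbouring rolls, so fingers fit beside the middle one only at its end, which sticks out of the front (-x) edge, free on all sides.
- box: White plastic box, fixed, 164 mm (x) by 150 mm (y), 50 mm high, walls and floor 3 mm; origin under its centre at table height; the lid's hinge line is along y at x +82 mm, 50 mm up. Two places for rolls lying along y, at x -33 mm (front, empty) and +33 mm (rear, full). Under the rim a small flange stands out 10 mm, 12 mm below the top.
- place (a point): Where the roll's centre must come to lie (25 mm above the table); the roll lies along its y axis. Grey saddles along both end walls, each 34 mm long in y and 36 mm high with a U notch 44 mm wide, hold the roll's ends and leave no room for fingers there. Between them the middle 76 mm is open down to the floor: 27 mm free beside the roll on each side for a finger (rear roll, front wall).
- roll_packed: The like roll already in the rear place of the box. To be left.
- roll_n1: The like roll in the tray's +y flute, wholly behind the front edge (within 4 mm). To be left.
- roll_n2: The like roll in the tray's -y flute, wholly behind the front edge (within 4 mm). To be left.
- lid (a joint): Angle of the clear lid, rad: 0 = shut, flat on the box, grows as it opens; stands open at 1.5 to 1.75 at first (1.57 = upright). 174 by 170 mm, 3 mm thick. The stiff hinge (0.16 N m, 1.5 N at 110 mm from it) holds it where it is left; push it over by its outer side, the side away from the box.
- lid_edge (a point): Middle of the lid's free edge on its outer face, 164 mm from the hinge line.
- clip_front (a joint): Clip flap at the lid's rim, lid's free edge, box -x side, rad: 0 = folded down and snapped, grows as it opens. White plastic, 40 mm wide, 31 mm from hinge to tip. A light spring holds it out at 1.2 to 1.5 (just under level, lid shut). Press down, then in against the box side: at 0.3 rad it meets 3 to 5 N of resistance, then snaps and stops at 0. If not snapped it springs back.
- clip_front_hinge (a point): Middle of the hinge line of that clip: with the lid shut 50 mm above the table and 11.5 mm outside the middle of that box wall.
- clip_left (a joint): Clip flap at the lid's rim, box +y side, rad: 0 = folded down and snapped, grows as it opens. White plastic, 40 mm wide, 31 mm from hinge to tip. A light spring holds it out at 1.2 to 1.5 (just under level, lid shut). Press down, then in against the box side: at 0.3 rad it meets 3 to 5 N of resistance, then snaps and stops at 0. If not snapped it springs back.
- clip_left_hinge (a point): Middle of the hinge line of that clip: with the lid shut 50 mm above the table and 11.5 mm outside the middle of that box wall.
- clip_right (a joint): Clip flap at the lid's rim, box -y side, rad: 0 = folded down and snapped, grows as it opens. White plastic, 40 mm wide, 31 mm from hinge to tip. A light spring holds it out at 1.2 to 1.5 (just under level, lid shut). Press down, then in against the box side: at 0.3 rad it meets 3 to 5 N of resistance, then snaps and stops at 0. If not snapped it springs back.
- clip_right_hinge (a point): Middle of the hinge line of that clip: with the lid shut 50 mm above the table and 11.5 mm outside the middle of that box wall.
- thermometer: Bystander, white probe thermometer lying in front; to be left alone.

How it is judged:
By the outcome, as a careful person would: the job done as asked, in the order asked, and still so for the second after the job is handed in, with the robot touching nothing.
It also fails if it takes over 72 s, if anything falls off the work surface, if the arm or the gripper's body presses on something with over 40 N, if the wrist force passes 120 N, or if a joint passes its speed limit or range.

## Robot

A 7-joint arm with a two-finger parallel gripper is mounted at the origin on a cart in front of the work surface, level with it; the furniture and walls round the work are solid. World frame = base frame: x ahead of the robot, y to its left, z up, the work surface at z = 0. Lengths are in m, angles in rad, forces in N, time in s.
With the tool pointing down it reaches from about 0.35 to 0.9 m from the base axis. Payload 8.1 kg.
Tool frame: the origin (TCP) lies midway between the tips of the shut fingers; the grasp point (between the pads) lies 19 mm behind it; z points along the fingers, x is the direction in which the jaws open and shut, and the axes are right-handed (so a half turn about z gives the same grasp; the last joint's range is limited). The gripper opens to 92 mm and grips with 3 to 60 N. Pads are 19 mm wide; open, the fingers measure 130 mm over their backs; the gripper's body (75 mm by 190 mm) begins 47 mm behind the grasp point.
Start: joints at [-1.377, 0.434, 0.025, 1.573, -0.012, 1.134, -0.075], TCP at [0.183, 0.598, 0.227] pointing down, gripper open.
Joint ranges: [-2.62, 2.62], [-0.44, 2.09], [-1.27, 1.32], [0.08, 2.57], [-1.32, 4.46], [0.12, 2], [-2.74, 2.74]. Speed limits (rad/s): [2.22, 2.22, 3.01, 3.01, 3.14, 3.14, 3.14].

## Interface

Orientations are given as a unit quaternion [x, y, z, w].
In Python, from workcell import bot gives the robot as it stands.
- The arm moves only by the tool send_rows, never from a script. Its argument "steps" is text: rows parted by semicolons, each of 7 numbers parted by spaces: the shift along the world's x, y, z in m, then the turn, a rotation vector about the world's x, y, z in degrees, then the finger opening in m, from 0 to 0.0918. In form: dx dy dz ax ay az grip; .... A call has 1 to 20 rows; each row shifts and turns the pose as measured when the row begins; what a row does not reach is not made up. A row lasts 1/10 s, in which the tool goes at most 50 mm and 8.59 degrees, less where a joint would pass 70% of its speed; a pose out of reach is approached as far as the arm can. A call is refused whole if a number of a shift passes 0.05 or a number of a turn 8.59, either way. A call with a gripper value outside its range is refused whole. The fingers move at their own pace and stop on an object; "grip_force" is the grip in N (left out, the last holds). Time passes only in rows, so rows that do not move let the fingers close. It gives the time, the measured TCP pose, the force and the opening at its end, in the units of the state.
- bot.observe(): the state, without advancing time (a new reading comes with each control period).
- bot.snapshot(name): name is "scene" or "top" or "wrist"; returns a dict with "img" (384x512x3 uint8, red, green, blue), "z_map" (384x512 float32, m along the optical axis (not along the pixel's ray), 0 where there is no reading), "mtx" (3x3 intrinsics, pixels), "world_from_camera" (4x4, takes a point from camera to world coordinates); the wrist camera has in their place "mount" (4x4, takes a point from camera to tool coordinates, whose origin is the TCP and whose axes are the tool frame's). Camera axes: x right, y down, z forward; pixel columns grow to the right and rows downward; lengths in m; the calibration is good to about 2 mm. A picture is of the moment at which its call begins: read the wrist's pose just before it.
- bot.close_job(): hands the job in, once; it reports no verdict.
Trained networks look in a picture, given as the dict that the camera call returned (one of the last four; its "shot" number tells which), for a name from the list of things; names that differ only in an ending like _2 or _b are one class to them, and where a whole thing is asked for, a point or a joint stands for the part that bears it (a point fixed in the world has none). Each returns a list of dicts, best first, with "p" (0 to 1); they miss things now and then, are a little off and sometimes report something else, mostly with a low value. They report only what shows in the picture. A call takes as long as a camera call.
- bot.regions_of(name, picture): "region" (384x512 bool, what is visible of it) and "extent" ([left, top, width, height] in pixels, round what is visible of it).
- bot.place_of(name, picture): "point" ([column, row] in pixels: a listed point, or the origin of a listed thing).
The state is a dict: "time": time; "qpos": joint angles; "qvel": joint speeds; "joint_efforts": joint torques, N m; "tool_pos": TCP position; "ee_rot": TCP orientation; "ft_force": force on the tool from outside, world axes, zero at the start; "wrist_torque": the same for the moment, N m; "width": finger opening in m.
Only numpy, scipy, OpenCV 4.12 (cv2) and the standard library are available. Lean on these libraries where they do the work, as an engineer would, in place of code of your own. Each camera call takes 0.05 s, during which the arm holds its last target. There are 200 camera calls.

## Working session

There is one attempt and no reset: what is moved stays moved. The work goes in short steps, Python scripts to look and compute and a tool call to move; the robot and the scene stay as the last step left them, time stands still between calls to the robot, and variables do not carry over. Pictures are saved under pics/ and viewed, about 8 in all and at most 12, crops included, and the job is handed in when it is done.

Besides the shell and the picture viewer there is one more tool, called as a command line: name --argument value ..., lists and objects as JSON in quotes. send_rows: Moves the arm, as the interface text tells. Its arguments: {"type":"object","properties":{"steps":{"type":"string"},"grip_force":{"type":"number"}},"required":["steps"]}

```bash
mkdir -p pics
cat > h.py <<'E'
import numpy as np, cv2
from workcell import bot
from scipy.spatial.transform import Rotation as R
def T_of(pic, st=None):
    if 'world_from_camera' in pic: return np.array(pic['world_from_camera'])
    T=np.eye(4); T[:3,:3]=R.from_quat(st['ee_rot']).as_matrix(); T[:3,3]=st['tool_pos']
    return T@np.array(pic['mount'])
def cloud(pic, T):
    z=pic['z_map']; K=np.array(pic['mtx']); v,u=np.mgrid[:384,:512]
    P=np.stack([(u-K[0,2])/K[0,0]*z,(v-K[1,2])/K[1,1]*z,z],-1)
    W=P@T[:3,:3].T+T[:3,3]; W[z==0]=np.nan; return W
def ray_at_z(pic,T,uv,zw):
    K=np.array(pic['mtx']); d=T[:3,:3]@np.array([(uv[0]-K[0,2])/K[0,0],(uv[1]-K[1,2])/K[1,1],1.]); o=T[:3,3]
    return o+d*(zw-o[2])/d[2]
E
cat > a.py <<'E'
from h import *
st=bot.observe(); print({k:np.round(v,3) for k,v in st.items()})
ims=[]
for n in ['scene','top']:
    p=bot.snapshot(n); T=T_of(p); W=cloud(p,T); im=p['img'][:,:,::-1].copy()
    print(n,np.round(T[:3,3],3))
    for nm in ['roll_mid','roll','tray','box','place','roll_packed','roll_n1','roll_n2','lid_edge','clip_front_hinge','clip_left_hinge','clip_right_hinge','thermometer']:
        r=bot.place_of(nm,p)
        for q in r[:2]:
            c,rw=q['point']; i,j=min(383,max(0,int(round(rw)))),min(511,max(0,int(round(c))))
            print(nm,round(q['p'],2),np.round(q['point'],0),'depthpt',np.round(np.nanmedian(W[max(0,i-1):i+2,max(0,j-1):j+2].reshape(-1,3),0),3),'z0',np.round(ray_at_z(p,T,q['point'],0)[:2],3), 'z25',np.round(ray_at_z(p,T,q['point'],.025)[:2],3))
        if r: cv2.circle(im,tuple(int(x) for x in r[0]['point']),3,(0,0,255),-1); cv2.putText(im,nm,tuple(int(x) for x in r[0]['point']),0,.35,(255,0,0),1)
    ims.append(im); np.savez(n+'.npz',W=W,img=p['img'])
    cv2.imwrite(f'pics/{n}0.png',cv2.resize(im,(768,576)))
E
python3 a.py
```

```text
{'time': np.float64(0.0), 'qpos': array([-1.377,  0.435,  0.025,  1.574, -0.012,  1.134, -0.075]), 'qvel': array([ 0.002, -0.   ,  0.001,  0.002,  0.002, -0.001, -0.   ]), 'joint_efforts': array([ 1.0000e-03, -6.6785e+01,  9.8500e-01, -3.1446e+01, -6.1000e-02,
        4.3000e-02,  0.0000e+00]), 'tool_pos': array([0.183, 0.597, 0.226]), 'ee_rot': array([ 0.804,  0.595, -0.001,  0.001]), 'ft_force': array([ 0.331, -0.697, -0.594]), 'wrist_torque': array([-0.02 , -0.074,  0.022]), 'width': np.float64(0.092)}
scene [ 0.095 -0.489  0.562]
roll_mid 0.97 [213. 175.] depthpt [0.461 0.252 0.04 ] z0 [0.489 0.308] z25 [0.472 0.273]
roll_mid 0.24 [368. 150.] depthpt [ 0.577 -0.113  0.24 ] z0 [0.934 0.166] z25 [0.897 0.137]
roll 0.63 [213. 176.] depthpt [0.452 0.237 0.048] z0 [0.485 0.303] z25 [0.467 0.268]
tray 0.63 [226. 178.] depthpt [0.479 0.219 0.041] z0 [0.508 0.274] z25 [0.49 0.24]
tray 0.42 [365. 150.] depthpt [ 0.589 -0.1    0.228] z0 [0.926 0.171] z25 [0.889 0.142]
box 0.6 [325. 258.] depthpt [ 0.52  -0.099  0.004] z0 [ 0.522 -0.098] z25 [ 0.503 -0.115]
place 0.89 [309. 253.] depthpt [ 
[... 2285 characters left out ...]
lid_edge 0.58 [367. 140.] depthpt [ 0.586 -0.097  0.253] z0 [ 0.66  -0.157] z25 [ 0.652 -0.151]
clip_front_hinge 0.71 [365. 141.] depthpt [ 0.585 -0.094  0.242] z0 [ 0.656 -0.153] z25 [ 0.649 -0.147]
clip_left_hinge 0.49 [318. 149.] depthpt [ 0.601 -0.013  0.137] z0 [ 0.64  -0.032] z25 [ 0.633 -0.028]
clip_left_hinge 0.3 [216. 203.] depthpt [0.5   0.225 0.045] z0 [0.507 0.228] z25 [0.503 0.226]
clip_right_hinge 0.57 [393. 154.] depthpt [ 0.588 -0.183  0.127] z0 [ 0.62  -0.222] z25 [ 0.613 -0.214]
clip_right_hinge 0.48 [320. 151.] depthpt [ 0.603 -0.021  0.115] z0 [ 0.634 -0.036] z25 [ 0.627 -0.032]
thermometer 0.77 [272. 254.] depthpt [ 0.378  0.093 -0.003] z0 [0.378 0.095] z25 [0.377 0.095]
```

View pics/top0.png

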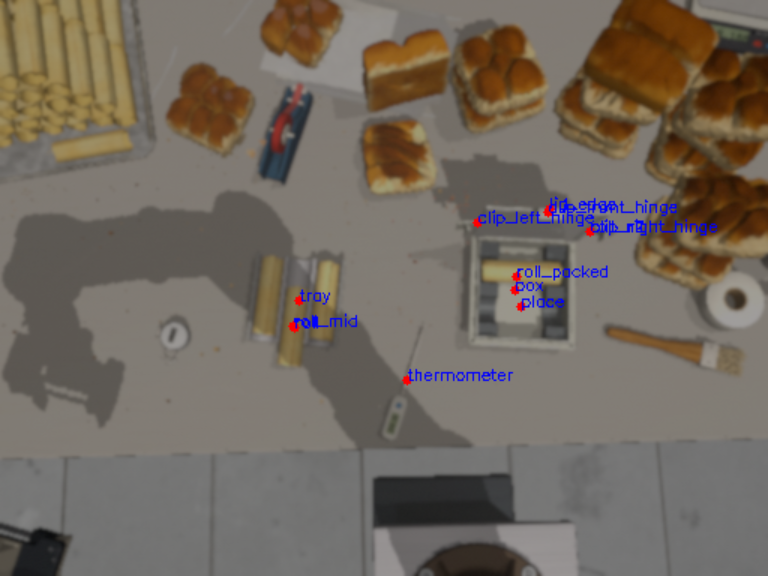

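View pics/scene0.png

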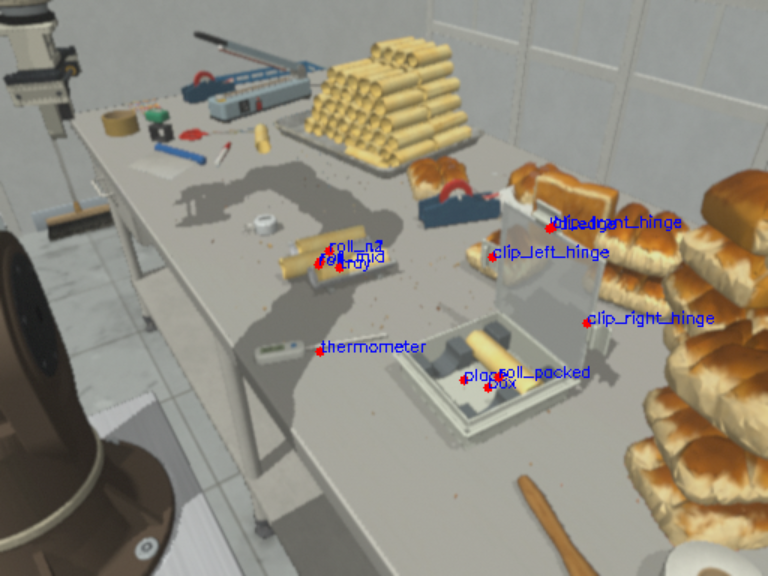

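```bash
cat > b.py <<'E'
from h import *
d=np.load('top.npz'); W=d['W']; P=W.reshape(-1,3)
# rolls in tray: points z .035-.055 near tray
m=(abs(P[:,0]-.5)<.13)&(abs(P[:,1]-.27)<.1)&(P[:,2]>.025)&(P[:,2]<.06)
Q=P[m]; r=cv2.minAreaRect((Q[:,:2]*1000).astype(np.float32)); print('tray blob',r)
# box rim z .04-.06
m=(abs(P[:,0]-.52)<.12)&(abs(P[:,1]+.09)<.12)&(P[:,2]>.043)&(P[:,2]<.056)
Q=P[m]; print('rim',len(Q), cv2.minAreaRect((Q[:,:2]*1000).astype(np.float32)))
m=(abs(P[:,0]-.59)<.06)&(abs(P[:,1]+.09)<.12)&(P[:,2]>.07)
Q=P[m]; c=Q.mean(0);u,s,v=np.linalg.svd(Q-c,full_matrices=False); print('lid',len(Q),c,v[2],s, Q.min(0),Q.max(0))
E
python3 b.py
```

```text
tray blob ((496.02337646484375, 275.6181640625), (147.3736572265625, 177.62863159179688), 83.06403350830078)
rim 509 ((512.854736328125, -92.45489501953125), (165.5264892578125, 176.10865783691406), 85.18692779541016)
lid 1665 [ 0.59398419 -0.09733975  0.16139929] [-0.99552295  0.07906288 -0.05179873] [2.31121983 2.02011552 0.12476435] [ 0.5736743  -0.20975461  0.07009642] [0.60755107 0.01827895 0.25779008]
```

The top picture shows the tray with the middle roll protruding at (288,360) and yawed about -7°. The box is at (520,290), with its lid upright behind it and its front place empty. My plan is to slide the roll out until its middle is nearly clear of the tray, regrip it near the middle, and place it in the box.

send_rows --steps "0.03 -0.04 0 0 0 1.4 0.0918;0.03 -0.04 0 0 0 1.4 0.0918;0.03 -0.04 0 0 0 1.4 0.0918;0.03 -0.04 0 0 0 1.4 0.0918;0.03 -0.04 0 0 0 1.4 0.0918;0.03 -0.04 0 0 0 1.4 0.0918;0.03 -0.04 0 0 0 1.4 0.0918;0.02 -0.03 -0.02 0 0 0 0.0918;0 0 0 0 0 0 0.0918" --grip_force 3

```text
time: 2.3
tool_pos: [0.4126, 0.2816, 0.2071]
ee_rot: [0.746, 0.665, 0.002, -0.001]
ft_force: [0.5, -0.3, -0.4]
width: 0.092
```

```bash
cat > c.py <<'E'
from h import *
st=bot.observe(); p=bot.snapshot('wrist'); T=T_of(p,st); W=cloud(p,T)
R0=R.from_quat(st['ee_rot']).as_matrix(); print('jaw yaw',np.degrees(np.arctan2(R0[1,0],R0[0,0])),'tool z',R0[:,2].round(3))
q=bot.place_of('roll_mid',p); print(q[:2])
g=bot.regions_of('roll_mid',p); print([(round(a['p'],2),a['extent']) for a in g[:3]])
np.savez('w1.npz',W=W,img=p['img'],T=T,K=p['mtx']); im=p['img'][:,:,::-1].copy()
if g:
    m=g[0]['region']; im[m]=im[m]//2+np.array([0,0,120],np.uint8)
    P=W[m]; P=P[np.isfinite(P[:,0])]; t=P[P[:,2]>.035]; print('n',len(P),P.min(0),P.max(0),'rect',cv2.minAreaRect((t[:,:2]*1000).astype(np.float32)))
cv2.imwrite('pics/w1.png',im)
E
python3 c.py
```

```text
jaw yaw 83.43411701375243 tool z [ 0.002  0.004 -1.   ]
[{'point': [260.5, 215.5], 'p': 0.91}]
[(0.94, [244.3, 162.8, 37.2, 100.0]), (0.56, [282.7, 201.8, 33.7, 104.9])]
n 3192 [ 3.81627504e-01  2.55138010e-01 -1.52726119e-05] [0.52075724 0.30676713 0.28641268] rect ((451.0657958984375, 281.6034240722656), (35.503509521484375, 138.2491455078125), 82.62442016601562)
```

View pics/w1.png

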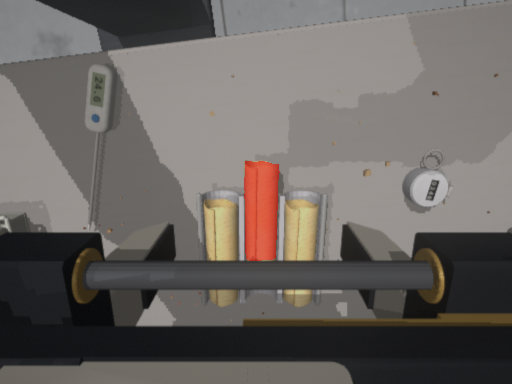

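The wrist view shows the middle roll (red mask) with its near end at (262,162). The tray's front edge is at row ~195, and the thermometer is well clear at (97,100). Next I'll get the exact axis and ends.

```bash
cat > d.py <<'E'
from h import *
d=np.load('w1.npz'); W=d['W']
S=W[155:262,240:285].reshape(-1,3); S=S[np.isfinite(S[:,0])&(S[:,2]>.036)&(S[:,2]<.056)]
# top ridge fit: axis from slices of x
xs=np.arange(.395,.49,.008)
pts=[]
for x in xs:
    s=S[abs(S[:,0]-x)<.004]
    if len(s)>20:
        # fit circle r=19 : y-center, z-center
        from scipy.optimize import least_squares
        f=least_squares(lambda a:np.hypot(s[:,1]-a[0],s[:,2]-a[1])-.019,[np.median(s[:,1]),.029],loss='soft_l1',f_scale=.001); pts.append((x,*f.x,len(s)))
pts=np.array(pts); print(pts.round(4))
c=np.polyfit(pts[:,0],pts[:,1],1); print('yaw',np.degrees(np.arctan(c[0])),'y at .42',np.polyval(c,.42)); 
top=S[S[:,2]>.042]; print('near end x', np.percentile(top[:,0],[0,1,3]))
# tray front edge: points with z .02-.035 either side
q=W[185:215,195:330].reshape(-1,3); q=q[np.isfinite(q[:,0])&(q[:,2]>.022)&(q[:,2]<.036)]; print('tray pts',len(q))
a=np.radians(-7); u=np.array([np.cos(a),np.sin(a)]); print('along: tray', np.percentile(q[:,:2]@u,[0,1,5]),'roll',np.percentile(top[:,:2]@u,[0,1,3]))
E
python3 d.py
```

```text
[[4.030e-01 2.865e-01 2.820e-02 3.400e+01]
 [4.110e-01 2.860e-01 2.890e-02 2.420e+02]
 [4.190e-01 2.850e-01 2.880e-02 2.360e+02]
 [4.270e-01 2.840e-01 2.860e-02 2.340e+02]
 [4.350e-01 2.831e-01 2.840e-02 2.230e+02]
 [4.430e-01 2.821e-01 2.810e-02 2.180e+02]
 [4.510e-01 2.813e-01 2.790e-02 2.120e+02]
 [4.590e-01 2.804e-01 2.760e-02 2.010e+02]
 [4.670e-01 2.795e-01 2.740e-02 1.940e+02]
 [4.750e-01 2.785e-01 2.720e-02 1.950e+02]
 [4.830e-01 2.775e-01 2.700e-02 1.870e+02]]
yaw -6.508835723849659 y at .42 0.28480636431844664
near end x [0.40510672 0.40667595 0.4085338 ]
tray pts 810
along: tray [0.39356057 0.39810192 0.40443116] roll [0.36734279 0.36864874 0.3706518 ]
```

send_rows --steps "0.006 0.0035 -0.04 0 0 0 0.0918;0 0 -0.04 0 0 0 0.0918;0 0 -0.04 0 0 0 0.0918;0 0 -0.035 0 0 0 0.08;0 0 -0.02 0 0 0 0.07;0 0 -0.015 0 0 0 0.06;0 0 -0.004 0 0 0 0.055;0 0 0 0 0 0 0.05" --grip_force 3

```text
time: 3.25
tool_pos: [0.4091, 0.307, 0.0115]
ee_rot: [0.737, 0.676, 0.007, -0.006]
ft_force: [-0.5, -7.2, 0.5]
width: 0.0619
```

```bash
cat > e.py <<'E'
from h import *
st=bot.observe(); print({k:np.round(v,3) for k,v in st.items()})
p=bot.snapshot('wrist'); s=bot.snapshot('scene'); 
cv2.imwrite('pics/e1.png',np.hstack([cv2.resize(p['img'][:,:,::-1],(400,300)),cv2.resize(s['img'][130:230,140:280,::-1],(400,300))]))
E
python3 e.py
```

```text
{'time': np.float64(3.25), 'qpos': array([-0.791,  0.54 ,  0.069,  2.073, -0.095,  0.517,  0.835]), 'qvel': array([-0.017,  0.009, -0.002,  0.002,  0.002,  0.013, -0.006]), 'joint_efforts': array([-2.8140e+00, -6.0134e+01, -1.1960e+00, -2.0305e+01, -1.0050e+00,
       -1.5180e+00,  4.4000e-02]), 'tool_pos': array([0.409, 0.307, 0.012]), 'ee_rot': array([ 0.737,  0.676,  0.007, -0.006]), 'ft_force': array([-0.535, -7.205,  0.545]), 'wrist_torque': array([-1.322, -0.061, -0.036]), 'width': np.float64(0.062)}
```

View pics/e1.png

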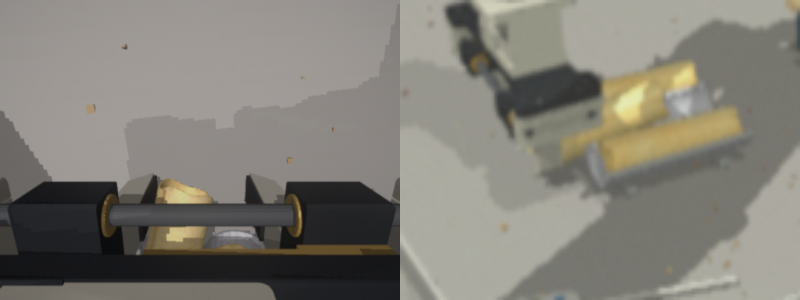

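The roll is against the -y finger: the tool drifted about +22 mm in y during the descent. I'll back off gently and watch how the tool tracks.

send_rows --steps "0 -0.003 0 0 0 0 0.062;0 -0.003 0 0 0 0 0.062;0 -0.003 0 0 0 0 0.064;0 -0.003 0 0 0 0 0.066"

```text
time: 3.75
tool_pos: [0.4089, 0.2992, 0.0143]
ee_rot: [0.735, 0.678, 0.01, -0.007]
ft_force: [-0.6, 0.6, -0.5]
width: 0.0654
```

```bash
cat > f.py <<'E'
from h import *
import sys
st=bot.observe(); Rm=R.from_quat(st['ee_rot']).as_matrix(); print('pos',np.round(st['tool_pos'],4),'jaw yaw',np.degrees(np.arctan2(Rm[1,0],Rm[0,0])).round(2),'z',Rm[:,2].round(4),'F',np.round(st['ft_force'],1),'w',round(float(st['width']),4),'qv',np.abs(st['qvel']).max().round(3))
if len(sys.argv)>1:
    p=bot.snapshot('top'); T=T_of(p); W=cloud(p,T); np.savez('top2.npz',W=W,img=p['img'])
    w=bot.snapshot('wrist'); Ww=cloud(w,T_of(w,st)); np.savez('wr2.npz',W=Ww,img=w['img'])
    cv2.imwrite('pics/%s.png'%sys.argv[1],np.hstack([cv2.resize(w['img'][:,:,::-1],(400,300)),cv2.resize(p['img'][160:250,150:270,::-1],(400,300),interpolation=cv2.INTER_CUBIC)]))
E
python3 f.py f1
```

```text
pos [0.4089 0.2992 0.0143] jaw yaw 85.41 z [ 0.0052  0.0228 -0.9997] F [-0.6  0.6 -0.5] w 0.0654 qv 0.048
```

View pics/f1.png

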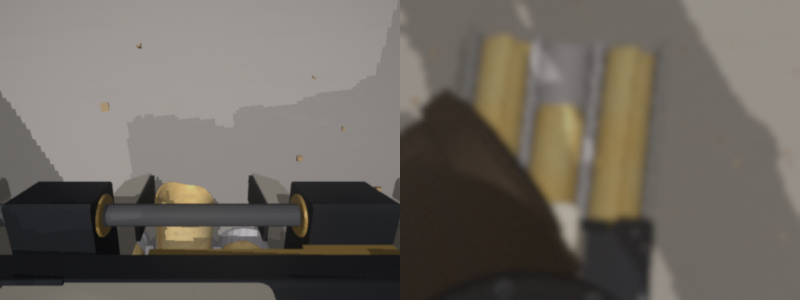

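send_rows --steps "0 -0.006 0 -0.6 0.1 -0.8 0.066;0 -0.006 -0.001 -0.5 0.1 -0.8 0.066;0.003 -0.003 -0.001 -0.4 0.1 -0.4 0.066;0 0 0 0 0 0 0.066"

```text
time: 4.25
tool_pos: [0.4125, 0.2823, 0.0122]
ee_rot: [0.748, 0.664, -0.002, 0.002]
ft_force: [-0.6, -0.4, -1.0]
width: 0.0657
```

```bash
python3 f.py
```

```text
pos [0.4125 0.2823 0.0122] jaw yaw 83.14 z [ 1.e-04 -6.e-03 -1.e+00] F [-0.6 -0.4 -1. ] w 0.0657 qv 0.01
```

send_rows --steps "0.004 0.002 0 0.3 0 0.2 0.066;0.002 0.001 0 0 0 0 0.06;0 0 0 0 0 0 0.05"

```text
time: 4.55
tool_pos: [0.4193, 0.2858, 0.0121]
ee_rot: [0.747, 0.665, -0.0, 0.0]
ft_force: [0.3, -0.1, -0.3]
width: 0.0563
```

```bash
python3 f.py
```

```text
pos [0.4193 0.2858 0.0121] jaw yaw 83.37 z [ 2.e-04 -3.e-04 -1.e+00] F [ 0.3 -0.1 -0.3] w 0.0563 qv 0.004
```

Now close lightly in stages.

send_rows --steps "0 0 0 0 0 0 0.045;0 0 0 0 0 0 0.041;0 0 0 0 0 0 0.038;0 0 0 0 0 0 0.035;0 0 0 0 0 0 0.033;0 0 0 0 0 0 0.033" --grip_force 3

```text
time: 5.15
tool_pos: [0.419, 0.286, 0.0121]
ee_rot: [0.747, 0.665, 0.0, 0.0]
ft_force: [-0.0, 0.9, 0.4]
width: 0.0373
```

send_rows --steps "-0.005 0.0006 0 0 0 0 0.033;-0.006 0.0007 0 0 0 0 0.033;-0.006 0.0007 0 0 0 0 0.033;-0.005 0.0006 0 0 0 0 0.033;0 0 0 0 0 0 0.033"

```text
time: 5.65
tool_pos: [0.3943, 0.2889, 0.012]
ee_rot: [0.747, 0.665, -0.0, -0.0]
ft_force: [0.5, 0.2, -0.6]
width: 0.0372
```

```bash
python3 f.py
```

```text
pos [0.3943 0.2889 0.012 ] jaw yaw 83.42 z [-7.e-04 -2.e-04 -1.e+00] F [ 0.5  0.2 -0.6] w 0.0372 qv 0.005
```

send_rows --steps "0 0 0 0 0 0 0.042;0 0 0 0 0 0 0.048;0 0 0 0 0 0 0.05;0.009 -0.001 0 0 0 0 0.05;0.01 -0.0012 0 0 0 0 0.05;0.009 -0.001 0 0 0 0 0.05;0 0 0 0 0 0 0.05"

```text
time: 6.35
tool_pos: [0.4263, 0.2852, 0.0123]
ee_rot: [0.747, 0.665, 0.0, 0.0]
ft_force: [0.1, -0.8, 0.1]
width: 0.0501
```

```bash
python3 f.py g1
```

```text
pos [0.4263 0.2852 0.0123] jaw yaw 83.38 z [ 1.1e-03  2.0e-04 -1.0e+00] F [ 0.1 -0.8  0.1] w 0.0501 qv 0.008
```

View pics/g1.png

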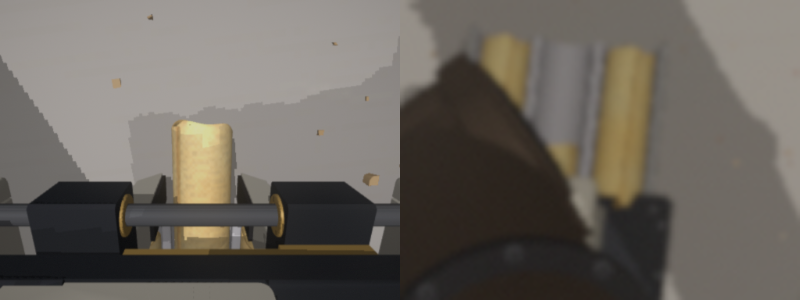

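```bash
cat > g.py <<'E'
from h import *
W=np.load('wr2.npz')['W']; P=W.reshape(-1,3); u=np.array([np.cos(np.radians(-6.55)),np.sin(np.radians(-6.55))]); n=np.array([-u[1],u[0]])
o=np.array([.42,.2848]); s=(P[:,:2]-o)@u; t=(P[:,:2]-o)@n
m=(abs(t)<.012)&(P[:,2]>.038)&(P[:,2]<.055); print('near end s',np.percentile(s[m],[0,1,3]),m.sum())
W=np.load('top2.npz')['W']; P=W.reshape(-1,3); s=(P[:,:2]-o)@u; t=(P[:,:2]-o)@n
m=(abs(t)<.012)&(P[:,2]>.036)&(P[:,2]<.055); print('far end s',np.percentile(s[m],[97,99,100]),m.sum())
for k in(-1,1):
    m=(abs(t-k*.046)<.012)&(P[:,2]>.036)&(P[:,2]<.055); print('neighbour',k,np.percentile(s[m],[0,1,99,100]))
m=(abs(t)<.06)&(P[:,2]>.012)&(P[:,2]<.035)&(s<.2)&(s>-.05); print('tray back',np.percentile(s[m],[99,99.8]))
E
python3 g.py
```

```text
near end s [-0.04217596 -0.03636297 -0.03280033] 4576
far end s [0.61185541 0.61537946 0.61646149] 201
neighbour -1 [0.0452572  0.04904353 0.15823326 0.16016187]
neighbour 1 [0.11796785 0.12388123 0.60724316 0.61161028]
tray back [0.16389201 0.16424638]
```

send_rows --steps "0.002 -0.0002 0 0 0 0 0.046;0 0 0 0 0 0 0.041;0 0 0 0 0 0 0.038;0 0 0 0 0 0 0.035;0 0 0 0 0 0 0.033;0 0 0 0 0 0 0.033;0 0 0.003 0 0 0 0.033;0 0 0.005 0 0 0 0.033;0 0 0.006 0 0 0 0.033" --grip_force 4

```text
time: 7.35
tool_pos: [0.4247, 0.285, 0.0263]
ee_rot: [0.746, 0.666, -0.002, -0.0]
ft_force: [-0.8, 1.2, 0.0]
width: 0.0372
```

```bash
python3 f.py
```

```text
pos [0.4247 0.285  0.0263] jaw yaw 83.53 z [-0.003  -0.0015 -1.    ] F [-0.8  1.2  0. ] w 0.0372 qv 0.148
```

send_rows --steps "0 0 0.008 0 0 0 0.033;0 0 0.01 0 0 0 0.033;0 0 0.012 0 0 0 0.033;0 0 0.015 0 0 0 0.033;0 0 0.015 0 0 0 0.033;0 0 0.015 0 0 0 0.033;0 0 0 0 0 0 0.033"

```text
time: 8.05
tool_pos: [0.4256, 0.2855, 0.1105]
ee_rot: [0.746, 0.666, 0.001, -0.0]
ft_force: [0.6, 0.4, -0.3]
width: 0.0371
```

```bash
python3 f.py
```

```text
pos [0.4256 0.2855 0.1105] jaw yaw 83.5 z [ 5.0e-04  1.4e-03 -1.0e+00] F [ 0.6  0.4 -0.3] w 0.0371 qv 0.018
```

The roll is lifted and held. Before going to the box I'll check the lid and clip clearance against the gripper body, and fix the box pose.

```bash
cat > i.py <<'E'
from h import *
from scipy.optimize import least_squares
s=np.load('scene.npz'); t=np.load('top.npz')
yaw=np.radians(-4.6); u=np.array([np.cos(yaw),np.sin(yaw)]); n=np.array([-u[1],u[0]]); c=np.array([.522,-.09])
for nm,d in(('scene',s),('top',t)):
    P=d['W'].reshape(-1,3); P=P[np.isfinite(P[:,0])]; a=(P[:,:2]-c)@u; b=(P[:,:2]-c)@n; z=P[:,2]
    print(nm,'lid')
    for z0 in np.arange(.06,.27,.02):
        m=(a>.02)&(a<.12)&(abs(b)<.12)&(abs(z-z0)<.01)
        if m.sum()>5: print(' z%.2f'%z0,m.sum(),'x',np.percentile(a[m],[2,50,98]).round(4),'y',np.percentile(b[m],[1,99]).round(4))
    # rim
    m=(abs(z-.05)<.0045)&(a<.09)&(a>-.12)&(abs(b)<.12); f=m&(a<-.06)&(abs(b)<.06); 
    print(' front rim a',np.percentile(a[f],[1,10,50,90,99]).round(4),'slope',np.degrees(np.polyfit(b[f],a[f],1)[0]).round(2))
    for k in(-1,1):
        g=m&(b*k>.06)&(a<.06); print(' side',k,np.percentile(b[g],[1,10,50,90,99]).round(4),'slope',np.degrees(np.polyfit(a[g],b[g],1)[0]).round(2),g.sum())
# gripper profile now
p=bot.snapshot('scene'); W=cloud(p,T_of(p)).reshape(-1,3); st=bot.observe(); tp=st['tool_pos']; Rm=R.from_quat(st['ee_rot']).as_matrix()
L=(W-tp)@Rm; L=L[np.isfinite(L[:,0])&(np.abs(L[:,0])<.15)&(np.abs(L[:,1])<.15)]
for z0 in np.arange(-.01,-.4,-.02):
    q=L[abs(L[:,2]-z0)<.01]
    if len(q)>5: print('hand z%.2f'%z0,len(q),'x',np.percentile(q[:,0],[0,100]).round(3),'y',np.percentile(q[:,1],[0,100]).round(3))
E
python3 i.py
```

```text
scene lid
 z0.06 598 x [0.0298 0.0756 0.0776] y [-0.0865  0.0793]
 z0.08 513 x [0.0734 0.0752 0.0769] y [-0.0869  0.0801]
 z0.10 529 x [0.0724 0.0743 0.0764] y [-0.0866  0.0808]
 z0.12 726 x [0.061  0.0732 0.0751] y [-0.1187  0.1078]
 z0.14 832 x [0.0595 0.0724 0.0744] y [-0.1186  0.1124]
 z0.16 690 x [0.0684 0.072  0.0739] y [-0.114   0.1035]
 z0.18 646 x [0.0695 0.0713 0.0731] y [-0.087  0.08 ]
 z0.20 682 x [0.0688 0.0705 0.0724] y [-0.0865  0.0802]
 z0.22 648 x [0.0673 0.0699 0.0732] y [-0.0867  0.0808]
 z0.24 184 x [0.0537 0.0624 0.0684] y [-0.0223  0.0163]
 z0.26 65 x [0.0603 0.0622 0.0643] y [-0.0221  0.0166]
 front rim a [-0.0891 -0.0886 -0.0875 -0.0856 -0.0846] slope -0.23
 side -1 [-0.0784 -0.0776 -0.0765 -0.0738 -0.0608] slope -1.45 231
 side 1 [0.0621 0.0688 0.0703 0.072  0.0733] slope 0.68 181
top lid
 z0.06 184 x [0.0311 0.077  0.0783] y [-0.0841  0.0789]
 z0.08 145 x [0.0754 0.0765 0.0776] y [-0.0842  0.0813]
 z0.10 143 x [0.0746 0.0756 0.0768] y [-0.0854  0.0782]
 z0.12 211 x [0.0625 0.0746 0.0759] y [-0.1152  0.1106]
 z0.14 265 x [0.0611 0.0736 0.0752] y [-0.1169  0.1
[... 713 characters left out ...]
0.091] y [-0.037  0.036]
hand z-0.09 458 x [-0.095  0.092] y [-0.037  0.037]
hand z-0.11 728 x [-0.098  0.095] y [-0.037  0.037]
hand z-0.13 263 x [-0.054  0.018] y [-0.027  0.023]
hand z-0.15 238 x [-0.053  0.003] y [-0.037  0.034]
hand z-0.17 510 x [-0.053  0.019] y [-0.037  0.037]
hand z-0.19 242 x [-0.046  0.01 ] y [-0.042  0.038]
hand z-0.21 420 x [-0.045  0.013] y [-0.043  0.041]
hand z-0.23 406 x [-0.043  0.009] y [-0.041  0.038]
hand z-0.25 413 x [-0.044  0.008] y [-0.041  0.038]
hand z-0.27 441 x [-0.043  0.005] y [-0.041  0.038]
hand z-0.29 455 x [-0.043  0.008] y [-0.041  0.037]
hand z-0.31 469 x [-0.046  0.006] y [-0.043  0.039]
hand z-0.33 377 x [-0.056  0.017] y [-0.048  0.045]
```

send_rows --steps "0.001 -0.01 0.003 0 0 -3 0.033;0.003 -0.026 0.003 0 0 -6.5 0.033;0.003 -0.028 0.003 0 0 -6.5 0.033;0.003 -0.028 0.003 0 0 -6.5 0.033;0.003 -0.028 0.003 0 0 -6.5 0.033;0.003 -0.028 0.003 0 0 -6.5 0.033;0.003 -0.028 0.003 0 0 -6.5 0.033;0.003 -0.028 0.003 0 0 -6.5 0.033;0.003 -0.028 0 0 0 -6.5 0.033;0.003 -0.028 0 0 0 -6.5 0.033;0.003 -0.028 0 0 0 -6.5 0.033;0.003 -0.025 0 0 0 -6.5 0.033;0.002 -0.02 0 0 0 -6 0.033;0.001 -0.01 0 0 0 -3 0.033;0 0 0 0 0 0 0.033"

```text
time: 9.6
tool_pos: [0.4524, -0.0813, 0.1296]
ee_rot: [0.999, -0.051, -0.005, -0.002]
ft_force: [0.2, 0.3, -0.0]
width: 0.0372
```

```bash
python3 f.py
```

```text
pos [ 0.4524 -0.0813  0.1296] jaw yaw -5.86 z [-0.0095  0.0036 -0.9999] F [ 0.2  0.3 -0. ] w 0.0372 qv 0.013
```

```bash
cat > j.py <<'E'
from h import *
st=bot.observe(); p=bot.snapshot('wrist'); T=T_of(p,st); W=cloud(p,T); np.savez('wr3.npz',W=W,img=p['img'],T=T,K=p['mtx'])
im=p['img'][:,:,::-1].copy()
for nm in('place','box'):
    for q in bot.place_of(nm,p)[:1]: print(nm,q,ray_at_z(p,T,q['point'],.025 if nm=='place' else 0).round(4)); cv2.circle(im,tuple(int(x) for x in q['point']),3,(0,0,255),-1)
cv2.imwrite('pics/w3.png',im)
yaw=np.radians(-4.6); u=np.array([np.cos(yaw),np.sin(yaw)]); n=np.array([-u[1],u[0]]); c=np.array([.5163,-.0918])
P=W.reshape(-1,3); P=P[np.isfinite(P[:,0])]; a=(P[:,:2]-c)@u; b=(P[:,:2]-c)@n; z=P[:,2]
m=(abs(z-.05)<.005)
f=m&(a<-.06)&(a>-.1)&(abs(b)<.06); print('front',f.sum(),np.percentile(a[f],[1,10,50,90,99]).round(4))
for k in(-1,1):
    g=m&(b*k>.06)&(b*k<.09)&(a<.06); print('side',k,g.sum(),np.percentile(b[g],[1,10,50,90,99]).round(4) if g.sum() else '')
s=(abs(z-.036)<.005)&(a>-.08)&(a<.0)&(b>.03)&(b<.075); print('saddle top a',np.histogram(a[s],np.arange(-.08,.005,.004)))
Rm=R.from_quat(st['ee_rot']).as_matrix(); L=(P-st['tool_pos'])@Rm; q=L[(abs(L[:,0])<.025)&(L[:,2]>-.05)&(L[:,2]<.0)&(abs(L[:,1])<.1)]
for y0 in np.arange(-.06,.0,.008):
    w=q[abs(q[:,1]-y0)<.004]
    if len(w)>5: print('roll y%.3f'%y0,len(w),'x',np.percentile(w[:,0],[1,99]).round(4),'ztop',w[:,2].min().round(4))
E
python3 j.py
```

```text
place {'point': [292.8, 190.6], 'p': 0.67} [ 0.4824 -0.0866  0.025 ]
box {'point': [326.3, 186.4], 'p': 0.69} [ 0.5164 -0.0932  0.    ]
front 112 [-0.0823 -0.082  -0.0805 -0.0794 -0.0793]
side -1 0 
side 1 911 [0.0613 0.0729 0.0743 0.0756 0.0759]
saddle top a (array([189, 213, 216, 219, 212, 210,  37,   0,   0,   0,   0,   0,   0,
         0,   0,   0,   0, 233, 216, 216,   0]), array([-8.0000000e-02, -7.6000000e-02, -7.2000000e-02, -6.8000000e-02,
       -6.4000000e-02, -6.0000000e-02, -5.6000000e-02, -5.2000000e-02,
       -4.8000000e-02, -4.4000000e-02, -4.0000000e-02, -3.6000000e-02,
       -3.2000000e-02, -2.8000000e-02, -2.4000000e-02, -2.0000000e-02,
       -1.6000000e-02, -1.2000000e-02, -8.0000000e-03, -4.0000000e-03,
        6.9388939e-17,  4.0000000e-03]))
roll y-0.052 453 x [-0.0146  0.0147] ztop -0.0268
roll y-0.044 1431 x [-0.0185  0.0175] ztop -0.0274
roll y-0.036 1374 x [-0.0184  0.0177] ztop -0.0294
roll y-0.028 1331 x [-0.0181  0.0178] ztop -0.0301
roll y-0.020 1282 x [-0.0177  0.018 ] ztop -0.0316
roll y-0.012 2386 x [-0.0246  0.0247] ztop -0.0438
roll y-0.004 772 x [-0.0182  0.0189] ztop -0.0494
```

View pics/w3.png

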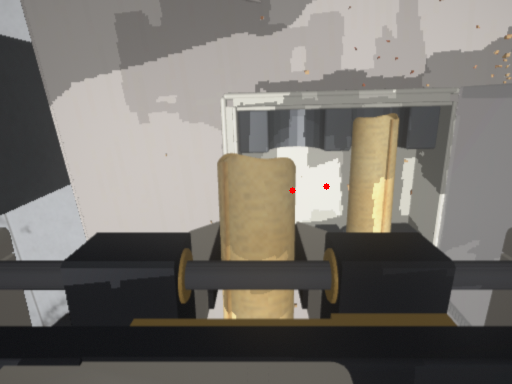

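The wrist view confirms the box centre to within 1 mm and shows the notch centred on the computed place. The near end of the roll seems about 9° low, so it probably tipped over the tray edge while it was free. I'll measure that pitch by fitting a cylinder.

```bash
cat > k.py <<'E'
from h import *
from scipy.optimize import least_squares
st=bot.observe(); Rm=R.from_quat(st['ee_rot']).as_matrix(); tp=np.array(st['tool_pos'])
def fit(W,img,nm):
    hsv=cv2.cvtColor(img,cv2.COLOR_RGB2HSV); L=(W-tp)@Rm
    m=(hsv[...,1]>70)&(hsv[...,0]>8)&(hsv[...,0]<35)&(abs(L[...,0])<.03)&(abs(L[...,1]-.014)<.085)&(L[...,2]>-.06)&(L[...,2]<.03)
    q=L[m]; 
    def res(a):
        d=np.array([a[2],1,a[3]]); d/=np.linalg.norm(d); v=q-np.array([a[0],0,a[1]]); return np.linalg.norm(v-np.outer(v@d,d),axis=1)-.019
    f=least_squares(res,[0,-.017,0,0],loss='soft_l1',f_scale=.001); a=f.x
    print(nm,len(q),'x0,z0',a[:2].round(4),'yaw deg',np.degrees(a[2]).round(2),'pitch deg (neg=near end low)',np.degrees(a[3]).round(2),'y ext',np.percentile(q[:,1],[0,1,99,100]).round(4),'rms',np.sqrt(np.mean(f.fun**2)).round(4))
for nm in('wrist','scene','top'):
    p=bot.snapshot(nm); fit(cloud(p,T_of(p,st)),p['img'],nm)
    if nm=='scene': cv2.imwrite('pics/sc3.png',cv2.resize(p['img'][150:310,200:410,::-1],(787,600)))
E
python3 k.py
```

```text
wrist 9701 x0,z0 [ 0.0005 -0.0131] yaw deg 0.63 pitch deg (neg=near end low) -8.38 y ext [-0.0519 -0.0501  0.0256  0.0318] rms 0.0006
scene 929 x0,z0 [ 0.0007 -0.0131] yaw deg 0.75 pitch deg (neg=near end low) -9.76 y ext [-0.0445 -0.0397  0.0781  0.08  ] rms 0.0023
top 191 x0,z0 [ 0.0027 -0.0106] yaw deg 2.07 pitch deg (neg=near end low) -6.22 y ext [-0.0494 -0.0487 -0.0212 -0.021 ] rms 0.0018
```

View pics/sc3.png

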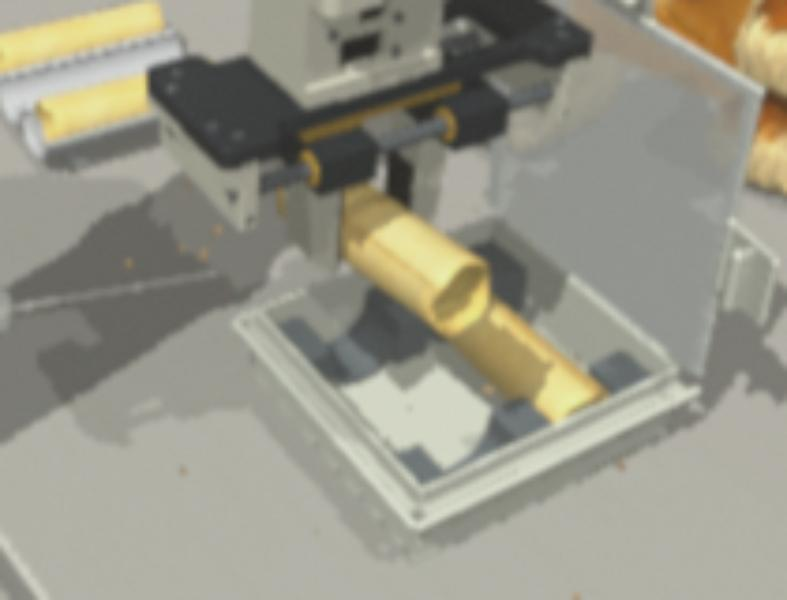

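The scene view confirms the pitch: the roll is whole, with its near end about 8.5° low. I'll level it by tilting the tool, and compute the poses for that.

```bash
cat > l.py <<'E'
from h import *
import sys
yaw=np.radians(-4.6); u=np.array([np.cos(yaw),np.sin(yaw),0]); n=np.array([-u[1],u[0],0]); c=np.array([.5163,-.0918,0]); place=c-.0333*u+[0,0,.025]
d=np.array([np.tan(np.radians(.65)),1,np.tan(np.radians(-8.5))]); d/=np.linalg.norm(d); rc=np.array([.0007,.0145,-.0152])
x=np.array([1,0,0])-d[0]*d; x/=np.linalg.norm(x); B=np.stack([x,d,np.cross(x,d)],1); G=np.stack([u,-n,np.array([0,0,-1])],1); Rs=G@B.T
st=bot.observe(); Rm=R.from_quat(st['ee_rot']).as_matrix(); tp=np.array(st['tool_pos'])
goal=place-Rs@rc
print('now',tp.round(4),'F',np.round(st['ft_force'],1),'w',round(float(st['width']),4),'goal at rest',goal.round(4),'tip z axis',Rs[:,2].round(3))
print('rotvec deg to go',np.degrees(R.from_matrix(Rs@Rm.T).as_rotvec()).round(2))
print('shift to rest',(goal-tp).round(4),'shift to a-0.018',(goal-.018*u-tp).round(4), 'roll centre rel place (u,n,z)',[round(float(k@(tp+Rm@rc-place)),4) for k in(u,n,np.array([0,0,1]))])
E
python3 l.py
```

```text
now [ 0.453  -0.0786  0.1298] F [-0.1  0.6 -0.5] w 0.0367 goal at rest [ 0.4839 -0.0725  0.0121] tip z axis [ 0.014  0.147 -0.989]
rotvec deg to go [ 8.2  -1.31  0.17]
shift to rest [ 0.0309  0.0061 -0.1177] shift to a-0.018 [ 0.013   0.0075 -0.1177] roll centre rel place (u,n,z) [-0.0302, -0.0065, 0.1199]
```

send_rows --steps "0.002 0.001 0 1.4 -0.2 0 0.033;0.002 0.0015 -0.004 1.4 -0.2 0 0.033;0.002 0.0015 -0.005 1.4 -0.2 0 0.033;0.002 0.0015 -0.005 1.4 -0.2 0 0.033;0.002 0.001 -0.005 1.4 -0.2 0 0.033;0.002 0.001 -0.005 1.2 -0.2 0 0.033;0 0 0 0 0 0 0.033"

```text
time: 10.6
tool_pos: [0.4662, -0.0644, 0.1053]
ee_rot: [0.996, -0.039, 0.003, -0.078]
ft_force: [-0.4, -0.1, 0.4]
width: 0.0368
```

```bash
python3 l.py
```

```text
now [ 0.4662 -0.0644  0.1053] F [-0.4 -0.1  0.4] w 0.0368 goal at rest [ 0.4839 -0.0725  0.0121] tip z axis [ 0.014  0.147 -0.989]
rotvec deg to go [-0.44  0.06 -0.72]
shift to rest [ 0.0177 -0.0082 -0.0932] shift to a-0.018 [-0.0002 -0.0067 -0.0932] roll centre rel place (u,n,z) [-0.0181, 0.0067, 0.093]
```

send_rows --steps "0.005 -0.002 -0.003 0 0 -0.3 0.033;0.006 -0.003 -0.003 0 0 -0.3 0.033;0.005 -0.003 -0.003 -0.2 0 -0.1 0.033;0 0 0 0 0 0 0.033;0 0 0 0 0 0 0.033"

```text
time: 11.1
tool_pos: [0.4843, -0.0717, 0.096]
ee_rot: [0.996, -0.044, 0.004, -0.075]
ft_force: [-0.9, 0.1, 0.0]
width: 0.0366
```

```bash
sed -i "s/for nm in('wrist','scene','top')/for nm in('wrist','scene')/" k.py; python3 l.py; python3 k.py
```

```text
now [ 0.4843 -0.0717  0.096 ] F [-0.9  0.1  0. ] w 0.0366 goal at rest [ 0.4839 -0.0725  0.0121] tip z axis [ 0.014  0.147 -0.989]
rotvec deg to go [-0.14  0.08 -0.17]
shift to rest [-0.0004 -0.0009 -0.0838] shift to a-0.018 [-0.0184  0.0006 -0.0838] roll centre rel place (u,n,z) [0.0004, 0.0009, 0.0838]
wrist 9573 x0,z0 [ 0.0005 -0.013 ] yaw deg 0.69 pitch deg (neg=near end low) -8.37 y ext [-0.0519 -0.0502  0.0255  0.0333] rms 0.0006
scene 771 x0,z0 [ 0.0009 -0.0129] yaw deg 0.52 pitch deg (neg=near end low) -10.07 y ext [0.002  0.0063 0.0774 0.081 ] rms 0.0019
```

send_rows --steps "0 0 -0.006 0 0 0 0.033;0 0 -0.009 0 0 0 0.033;0 0 -0.009 0 0 0 0.033;0 0 -0.009 0 0 0 0.033;0 0 -0.007 0 0 0 0.033;0 0 0 0 0 0 0.033"

```text
time: 11.8
tool_pos: [0.4832, -0.0713, 0.0521]
ee_rot: [0.996, -0.044, 0.003, -0.075]
ft_force: [0.3, 0.3, 0.2]
width: 0.0372
```

```bash
python3 l.py
```

```text
now [ 0.4832 -0.0713  0.0521] F [0.3 0.3 0.2] w 0.0372 goal at rest [ 0.4839 -0.0725  0.0121] tip z axis [ 0.014  0.147 -0.989]
rotvec deg to go [-0.17  0.03 -0.18]
shift to rest [ 0.0007 -0.0013 -0.04  ] shift to a-0.018 [-0.0172  0.0002 -0.04  ] roll centre rel place (u,n,z) [-0.0008, 0.0012, 0.0399]
```

send_rows --steps "0.0005 -0.0005 -0.006 0 0 0 0.033;0 -0.0005 -0.007 0 0 0 0.033;0 0 -0.006 0 0 0 0.033;0 0 -0.005 0 0 0 0.033;0 0 -0.003 0 0 0 0.033;0 0 0 0 0 0 0.033"

```text
time: 12.4
tool_pos: [0.4839, -0.0726, 0.0226]
ee_rot: [0.996, -0.044, 0.003, -0.075]
ft_force: [0.1, -1.1, 0.2]
width: 0.0367
```

```bash
python3 l.py
```

```text
now [ 0.4839 -0.0726  0.0226] F [ 0.1 -1.1  0.2] w 0.0367 goal at rest [ 0.4839 -0.0725  0.0121] tip z axis [ 0.014  0.147 -0.989]
rotvec deg to go [-0.16  0.03 -0.16]
shift to rest [ 0.      0.     -0.0105] shift to a-0.018 [-0.0179  0.0015 -0.0105] roll centre rel place (u,n,z) [0.0, -0.0001, 0.0104]
```

send_rows --steps "0 0 -0.003 0 0 0 0.033;0 0 -0.003 0 0 0 0.033;0 0 -0.002 0 0 0 0.033;0 0 0 0 0 0 0.033"

```text
time: 12.8
tool_pos: [0.4843, -0.0726, 0.0143]
ee_rot: [0.996, -0.044, 0.004, -0.075]
ft_force: [0.1, 0.3, 0.2]
width: 0.0367
```

```bash
python3 l.py;python3 k.py
```

```text
now [ 0.4843 -0.0726  0.0143] F [0.1 0.3 0.2] w 0.0367 goal at rest [ 0.4839 -0.0725  0.0121] tip z axis [ 0.014  0.147 -0.989]
rotvec deg to go [-0.16  0.08 -0.16]
shift to rest [-0.0003  0.     -0.0022] shift to a-0.018 [-0.0183  0.0015 -0.0022] roll centre rel place (u,n,z) [0.0004, -0.0, 0.0021]
wrist 9489 x0,z0 [ 0.0005 -0.013 ] yaw deg 0.72 pitch deg (neg=near end low) -8.37 y ext [-0.0519 -0.0503  0.0256  0.0343] rms 0.0007
scene 493 x0,z0 [ 0.0009 -0.0138] yaw deg 0.29 pitch deg (neg=near end low) -8.28 y ext [0.0007 0.0091 0.0742 0.0751] rms 0.0013
```

send_rows --steps "0 0 -0.001 0 0 0 0.033;0 0 -0.001 0 0 0 0.033;0 0 0 0 0 0 0.038;0 0 0 0 0 0 0.041;0 0 0 0 0 0 0.044;0 0 0 0 0 0 0.045;0 0 0 0 0 0 0.045"

```text
time: 13.6
tool_pos: [0.4847, -0.0726, 0.0127]
ee_rot: [0.996, -0.044, 0.004, -0.075]
ft_force: [1.8, 0.4, -0.4]
width: 0.0447
```

```bash
python3 l.py
```

```text
now [ 0.4847 -0.0726  0.0127] F [ 1.8  0.4 -0.4] w 0.0447 goal at rest [ 0.4839 -0.0725  0.0121] tip z axis [ 0.014  0.147 -0.989]
rotvec deg to go [-0.15  0.14 -0.17]
shift to rest [-0.0007  0.0001 -0.0006] shift to a-0.018 [-0.0187  0.0015 -0.0006] roll centre rel place (u,n,z) [0.0008, -0.0001, 0.0006]
```

send_rows --steps "-0.0007 0 0.004 0 0 0 0.045;0 0 0.007 0 0 0 0.045;0 0 0.008 0 0 0 0.045;0 0 0.008 0 0 0 0.045;0 0 0.008 0 0 0 0.045;0 0 0.01 0 0 0 0.045;0 0 0.012 0 0 0 0.045;0 0 0.012 0 0 0 0.045;0 0 0.006 0 0 0 0.045;0 0 0 0 0 0 0.045"

```text
time: 14.6
tool_pos: [0.4845, -0.0728, 0.096]
ee_rot: [0.996, -0.044, 0.006, -0.075]
ft_force: [0.8, 1.1, 0.3]
width: 0.0446
```

```bash
python3 l.py
cat > m.py <<'E'
from h import *
from scipy.optimize import least_squares
yaw=np.radians(-4.6); u=np.array([np.cos(yaw),np.sin(yaw),0]); n=np.array([-u[1],u[0],0]); c=np.array([.5163,-.0918,0])
st=bot.observe(); p=bot.snapshot('wrist'); W=cloud(p,T_of(p,st)); L=(W-c)@np.stack([u,n,[0,0,1]],1)
hsv=cv2.cvtColor(p['img'],cv2.COLOR_RGB2HSV)
m=(hsv[...,1]>70)&(hsv[...,0]>8)&(hsv[...,0]<35)&(abs(L[...,0]+.033)<.025)&(abs(L[...,1])<.075)&(L[...,2]>.01)&(L[...,2]<.06); q=L[m]
def res(a):
    d=np.array([a[2],1,a[3]]); d/=np.linalg.norm(d); v=q-np.array([a[0],0,a[1]]); return np.linalg.norm(v-np.outer(v@d,d),axis=1)-.019
f=least_squares(res,[-.033,.025,0,0],loss='soft_l1',f_scale=.001); a=f.x
print(len(q),'axis a,z',a[:2].round(4),'yaw/pitch',np.degrees(a[2:]).round(2),'ends',np.percentile(q[:,1],[0,1,99,100]).round(4),'rms',np.sqrt(np.mean(f.fun**2)).round(4))
E
python3 m.py
```

```text
now [ 0.4845 -0.0728  0.096 ] F [0.8 1.1 0.3] w 0.0446 goal at rest [ 0.4839 -0.0725  0.0121] tip z axis [ 0.014  0.147 -0.989]
rotvec deg to go [-0.15  0.27 -0.16]
shift to rest [-0.0005  0.0002 -0.0839] shift to a-0.018 [-0.0185  0.0017 -0.0839] roll centre rel place (u,n,z) [0.0005, -0.0002, 0.0839]
5057 axis a,z [-0.0327  0.0235] yaw/pitch [-0.18  1.52] ends [-0.072  -0.0613  0.0627  0.0646] rms 0.0008
```

The roll is seated: its axis is at a=-32.7 mm and it lies level. Next is the lid, so I'll back up and out, and check the free space behind it.

send_rows --steps "-0.008 0 0.002 -1.4 0 0 0.03;-0.008 0 0.005 -1.4 0 0 0.02;-0.008 0 0.01 -1.4 0 0 0.01;0 0 0.02 -1.4 0 0 0;0 0 0.03 -1.4 0 0 0;0 0 0.035 -1.4 0 0 0;0 0 0.035 0 0 0 0;0 0 0.035 0 0 0 0;0 0 0.03 0 0 0 0;0 0 0.015 0 0 0 0;0 0 0 0 0 0 0"

```text
time: 15.75
tool_pos: [0.454, -0.0726, 0.3156]
ee_rot: [0.999, -0.044, 0.003, 0.002]
ft_force: [-0.5, -0.3, -0.6]
width: 0.0007
```

```bash
python3 f.py
cat > n.py <<'E'
from h import *
for nm in('top','scene'):
    P=np.load(nm+'.npz')['W'].reshape(-1,3); 
    for x0 in np.arange(.62,.86,.04):
        print(nm,'x%.2f'%x0,[(round(float(y0),2),round(float(np.nanmax(P[m][:,2])),3)) for y0 in np.arange(-.24,.08,.05) if (m:=(abs(P[:,0]-x0)<.02)&(abs(P[:,1]-y0)<.025)).sum()>3])
E
python3 n.py
```

```text
pos [ 0.454  -0.0726  0.3156] jaw yaw -5.06 z [ 0.0065 -0.0036 -1.    ] F [-0.5 -0.3 -0.6] w 0.0007 qv 0.025
top x0.62 [(-0.24, 0.005), (-0.19, 0.006), (-0.09, 0.091), (-0.04, 0.224), (0.01, 0.217), (0.06, 0.009)]
top x0.66 [(-0.24, 0.006), (-0.19, 0.004), (-0.14, 0.007), (-0.09, 0.005), (-0.04, 0.005), (0.01, 0.005), (0.06, 0.006)]
top x0.70 [(-0.24, 0.005), (-0.19, 0.007), (-0.14, 0.006), (-0.09, 0.005), (-0.04, 0.008), (0.01, 0.01), (0.06, 0.065)]
top x0.74 [(-0.24, 0.284), (-0.19, 0.257), (-0.14, 0.005), (-0.09, 0.005), (-0.04, 0.005), (0.01, 0.006), (0.06, 0.074)]
top x0.78 [(-0.24, 0.29), (-0.19, 0.284), (-0.14, 0.125), (-0.09, 0.006), (-0.04, 0.116), (0.01, 0.005), (0.06, 0.064)]
top x0.82 [(-0.24, 0.296), (-0.19, 0.285), (-0.14, 0.244), (-0.09, 0.143), (-0.04, 0.145), (0.01, 0.103), (0.06, 0.049)]
scene x0.62 [(-0.24, 0.004), (-0.19, 0.004), (-0.14, 0.003), (-0.09, 0.073), (-0.04, 0.225), (0.01, 0.224), (0.06, 0.004)]
scene x0.66 [(-0.24, 0.004), (-0.19, 0.004), (-0.14, 0.004), (0.01, 0.003), (0.06, 0.004)]
scene x0.70 [(-0.24, 0.003), (-0.19, 0.003), (-0.14, 0.004), (0.06, 0.035)]
scene x0.74 [(-0.24, 0.281), (-0.19, 0.26), (-0.14, 0.004)]
scene x0.78 [(-0.24, 0.288), (-0.19, 0.285), (-0.14, 0.242), (-0.09, 0.102), (-0.04, 0.123)]
scene x0.82 [(-0.24, 0.287), (-0.19, 0.286), (-0.14, 0.134), (-0.09, 0.143), (-0.04, 0.143)]
```

send_rows --steps "0.02 -0.003 0 0.2 0.2 0.2 0;0.035 -0.004 0 0 0 0 0;0.035 -0.004 0 0 0 0 0;0.035 -0.004 0 0 0 0 0;0.035 -0.004 0 0 0 0 0;0.018 -0.003 0 0 0 0 0;0 0 0 0 0 0 0;0 0 0 0 0 0 0"

```text
time: 16.55
tool_pos: [0.6347, -0.0943, 0.3017]
ee_rot: [0.999, -0.041, -0.006, -0.001]
ft_force: [0.3, -0.3, 0.0]
width: 0.0008
```

```bash
python3 f.py
```

```text
pos [ 0.6347 -0.0943  0.3017] jaw yaw -4.71 z [-0.0123  0.0034 -0.9999] F [ 0.3 -0.3  0. ] w 0.0008 qv 0.028
```

send_rows --steps "0 0 -0.01 0 -0.7 0 0;0 0 -0.014 0 0 0 0;0 0 -0.016 0 0 0 0;0 0 -0.016 0 0 0 0;0 0 -0.016 0 0 0 0;0 0 -0.01 0 0 0 0;0 0 0 0 0 0 0"

```text
time: 17.25
tool_pos: [0.6261, -0.0934, 0.2149]
ee_rot: [0.999, -0.042, -0.002, -0.003]
ft_force: [-0.1, 1.0, 0.1]
width: 0.0004
```

```bash
python3 f.py
```

```text
pos [ 0.6261 -0.0934  0.2149] jaw yaw -4.83 z [-0.0041  0.007  -1.    ] F [-0.1  1.   0.1] w 0.0004 qv 0.019
```

send_rows --steps "-0.01 0.001 -0.003 0 0 0 0;-0.012 0.001 -0.003 0 0 0 0;-0.012 0.001 -0.003 0 0 0 0;-0.012 0.001 -0.004 0 0 0 0;-0.012 0.001 -0.006 0 0 0 0;-0.012 0.001 -0.006 0 0 0 0;-0.01 0.001 -0.006 0 0 0 0"

```text
time: 17.95
tool_pos: [0.5459, -0.0869, 0.1894]
ee_rot: [0.999, -0.042, 0.004, -0.004]
ft_force: [2.1, 0.3, 0.7]
width: 0.0006
```

```bash
cat > o.py <<'E'
from h import *
yaw=np.radians(-4.6); u=np.array([np.cos(yaw),np.sin(yaw),0]); n=np.array([-u[1],u[0],0]); c=np.array([.5163,-.0918,0])
st=bot.observe(); Rm=R.from_quat(st['ee_rot']).as_matrix(); t=np.array(st['tool_pos'])-c
print('a,b,z',[round(float(k@t),4) for k in(u,n,np.array([0,0,1]))],'jaw yaw',np.degrees(np.arctan2(Rm[1,0],Rm[0,0])).round(2),'tz',Rm[:,2].round(3),'F',np.round(st['ft_force'],1),'t',st['time'])
E
python3 o.py
```

```text
a,b,z [0.0291, 0.0073, 0.1894] jaw yaw -4.82 tz [ 0.007  0.007 -1.   ] F [2.1 0.3 0.7] t 17.95
```

send_rows --steps "-0.012 0.001 -0.008 0 0 0 0;-0.012 0.001 -0.01 0 0 0 0;-0.011 0.001 -0.011 0 0 0 0;-0.009 0.001 -0.011 0 0 0 0;-0.008 0.001 -0.012 0 0 0 0;-0.006 0 -0.012 0 0 0 0"

```text
time: 18.55
tool_pos: [0.4874, -0.0821, 0.1298]
ee_rot: [0.999, -0.042, 0.01, -0.005]
ft_force: [0.9, 0.5, 0.6]
width: 0.0004
```

```bash
python3 o.py
```

```text
a,b,z [-0.0296, 0.0074, 0.1298] jaw yaw -4.84 tz [ 0.019  0.01  -1.   ] F [0.9 0.5 0.6] t 18.55
```

send_rows --steps "-0.006 0.0005 -0.011 0 0.3 0 0;-0.004 0 -0.011 0 0.3 0 0;-0.002 0 -0.011 0 0.3 0 0;-0.001 0 -0.011 0 0 0 0;0 0 -0.011 0 0 0 0;0 0 -0.008 0 0 0 0"

```text
time: 19.15
tool_pos: [0.4743, -0.0815, 0.0639]
ee_rot: [0.999, -0.042, 0.003, -0.005]
ft_force: [-0.4, 0.2, 0.3]
width: 0.0003
```

```bash
python3 o.py
```

```text
a,b,z [-0.0427, 0.0069, 0.0639] jaw yaw -4.83 tz [ 0.006  0.011 -1.   ] F [-0.4  0.2  0.3] t 19.15
```

send_rows --steps "0 0 -0.004 0 0 0 0;0 0 -0.003 0 0 0 0;0 0 -0.002 0 0 0 0;0 0 -0.002 0 0 0 0"

```text
time: 19.55
tool_pos: [0.4743, -0.0818, 0.0523]
ee_rot: [0.999, -0.042, 0.002, -0.006]
ft_force: [-14.9, 2.7, 57.6]
width: 0.0003
```

```bash
python3 o.py
```

```text
a,b,z [-0.0427, 0.0066, 0.0523] jaw yaw -4.87 tz [ 0.004  0.012 -1.   ] F [-14.9   2.7  57.6] t 19.55
```

send_rows --steps "0 0 0.004 0 0 0 0;0 0 0.02 0 0 0 0;0 0 0.03 0 0 0 0;0 0 0.03 0 0 0 0;-0.03 0.002 0.02 0 0 0 0;-0.03 0.002 0 0 0 0 0;-0.03 0.002 0 0 0 0 0;0 0 0 0 0 0 0"

```text
time: 20.35
tool_pos: [0.3836, -0.0766, 0.1623]
ee_rot: [0.999, -0.043, 0.005, -0.007]
ft_force: [0.6, -0.6, -0.2]
width: 0.0007
```

```bash
cat > q.py <<'E'
from h import *
import sys
exec(open('o.py').read().split('\n',1)[1])
B=np.stack([u,n,[0,0,1]],1)
for nm in('top','scene'):
    p=bot.snapshot(nm); L=(cloud(p,T_of(p))-c)@B; L=L.reshape(-1,3); a,b,z=L.T
    m=(abs(a)<.08)&(abs(b)<.07)&(z>.03)&(z<.12); 
    if m.sum()>50: 
        k=np.linalg.lstsq(np.c_[a[m],b[m],np.ones(m.sum())],z[m],rcond=None)[0]; print(nm,'lid plane slope a,b,z0',k.round(4),m.sum())
    for w,mm in(('front',(a<-.095)&(a>-.14)&(abs(b)<.03)),('left',(b>.088)&(b<.13)&(abs(a)<.03)),('right',(b<-.088)&(b>-.13)&(abs(a)<.03))):
        mm=mm&(z>.012)&(z<.08); e=a if w=='front' else b
        if mm.sum()>3: print(' ',w,mm.sum(),'out',np.percentile(abs(e[mm]),[5,95]).round(3),'z',np.percentile(z[mm],[5,50,95]).round(3),'along',np.percentile((b if w=='front' else a)[mm],[2,98]).round(3))
    if nm=='scene' and len(sys.argv)>1: cv2.imwrite('pics/%s.png'%sys.argv[1],cv2.resize(p['img'][150:330,230:440,::-1],(700,600)))
E
python3 q.py q1
```

```text
a,b,z [-0.1335, 0.0045, 0.1623] jaw yaw -4.94 tz [ 0.01   0.013 -1.   ] F [ 0.6 -0.6 -0.2] t 20.35
top lid plane slope a,b,z0 [-0.     -0.0017  0.0523] 2919
  front 72 out [0.096 0.121] z [0.044 0.049 0.053] along [0.001 0.019]
  left 202 out [0.089 0.115] z [0.046 0.05  0.054] along [-0.019  0.02 ]
scene lid plane slope a,b,z0 [0.0011 0.0001 0.0541] 4007
  front 294 out [0.097 0.124] z [0.047 0.051 0.054] along [-0.02   0.019]
  left 144 out [0.089 0.115] z [0.05  0.052 0.054] along [-0.021  0.018]
  right 325 out [0.09  0.117] z [0.049 0.051 0.054] along [-0.02   0.018]
```

View pics/q1.png

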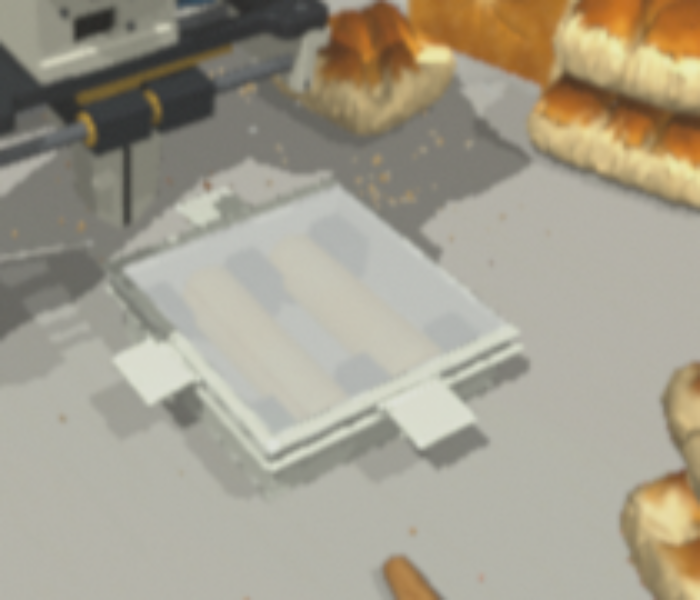

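The lid lies flat and shut, with both rolls inside and all three clips sticking out level. I'll start with the front clip.

send_rows --steps "0.005 -0.002 -0.02 0.4 0.3 0.1 0;0.005 -0.002 -0.03 0.3 0.2 0.1 0;0 0 -0.025 0 0 0 0;0 0 -0.01 0 0 0 0;0 0 0 0 0 0 0"

```text
time: 20.95
tool_pos: [0.4059, -0.0818, 0.0756]
ee_rot: [0.999, -0.04, 0.006, -0.011]
ft_force: [0.7, -0.2, -0.5]
width: 0.0003
```

```bash
python3 o.py
```

```text
a,b,z [-0.1108, 0.0012, 0.0756] jaw yaw -4.54 tz [ 0.013  0.022 -1.   ] F [ 0.7 -0.2 -0.5] t 20.95
```

send_rows --steps "-0.005 0 0 -0.6 0.4 0 0;-0.005 0 0 -0.6 0.3 0 0;-0.002 0 0 0 0 0 0;0 0 0 0 0 0 0"

```text
time: 21.35
tool_pos: [0.3952, -0.0822, 0.0768]
ee_rot: [0.999, -0.039, 0.001, 0.001]
ft_force: [0.2, 0.1, -0.4]
width: 0.0001
```

```bash
python3 o.py
```

```text
a,b,z [-0.1215, -0.0002, 0.0768] jaw yaw -4.51 tz [ 0.002 -0.001 -1.   ] F [ 0.2  0.1 -0.4] t 21.35
```

send_rows --steps "-0.001 0 -0.006 0 0 0 0;-0.001 0 -0.008 0 0 0 0;0 0 -0.008 0 0 0 0;0 0 -0.008 0 0 0 0;0 0 -0.008 0 0 0 0;0 0 -0.005 0 0 0 0;0 0 0 0 0 0 0"

```text
time: 22.05
tool_pos: [0.3934, -0.0819, 0.0303]
ee_rot: [0.999, -0.039, 0.002, 0.0]
ft_force: [-0.5, 1.0, 1.1]
width: 0.0006
```

```bash
python3 o.py
```

```text
a,b,z [-0.1233, -0.0, 0.0303] jaw yaw -4.49 tz [ 0.003 -0.001 -1.   ] F [-0.5  1.   1.1] t 22.05
```

send_rows --steps "0.001 0 -0.002 0 0 0 0;0.002 0 -0.001 0 0 0 0;0.002 0 0 0 0 0 0;0.002 0 0 0 0 0 0;0.001 0 0 0 0 0 0"

```text
time: 22.55
tool_pos: [0.4003, -0.082, 0.0269]
ee_rot: [0.999, -0.04, 0.0, 0.0]
ft_force: [-5.1, -2.2, -0.1]
width: 0.0003
```

```bash
python3 o.py
```

```text
a,b,z [-0.1164, 0.0005, 0.0269] jaw yaw -4.53 tz [ 0. -0. -1.] F [-5.1 -2.2 -0.1] t 22.55
```

send_rows --steps "0.002 0 0 0 0 0 0;0.002 0 0 0 0 0 0;0.002 0 0 0 0 0 0"

```text
time: 22.85
tool_pos: [0.4012, -0.082, 0.0262]
ee_rot: [0.999, -0.04, -0.004, -0.0]
ft_force: [-6.7, -1.2, 3.6]
width: 0.0003
```

```bash
python3 o.py
```

```text
a,b,z [-0.1155, 0.0005, 0.0262] jaw yaw -4.61 tz [-0.008  0.001 -1.   ] F [-6.7 -1.2  3.6] t 22.85
```

send_rows --steps "0.004 0 0 0 0 0 0;0.005 0 0 0 0 0 0;0.005 0 0 0 0 0 0"

```text
time: 23.15
tool_pos: [0.4024, -0.0815, 0.0247]
ee_rot: [0.999, -0.042, -0.015, -0.002]
ft_force: [-17.8, -0.3, 12.5]
width: 0.0007
```

```bash
python3 o.py
```

```text
a,b,z [-0.1144, 0.0012, 0.0247] jaw yaw -4.8 tz [-0.029  0.006 -1.   ] F [-17.8  -0.3  12.5] t 23.15
```

send_rows --steps "-0.006 0 0 0 0.8 0 0;-0.012 0 0 0 0.8 0 0;-0.01 0 0.01 0 0 0 0;0 0 0.03 0 0 0 0;0 0 0.02 0 0 0 0;0 0 0 0 0 0 0"

```text
time: 23.75
tool_pos: [0.3731, -0.0819, 0.0866]
ee_rot: [0.999, -0.042, -0.029, -0.001]
ft_force: [-0.1, 0.1, 0.3]
width: 0.0007
```

```bash
python3 q.py
```

```text
a,b,z [-0.1436, -0.0017, 0.0866] jaw yaw -4.81 tz [-0.057  0.005 -0.998] F [-0.1  0.1  0.3] t 23.75
top lid plane slope a,b,z0 [ 0.0001 -0.0003  0.0522] 2898
  front 5 out [0.095 0.096] z [0.027 0.029 0.043] along [0.014 0.018]
  left 203 out [0.089 0.115] z [0.046 0.05  0.053] along [-0.019  0.02 ]
  right 5 out [0.112 0.117] z [0.047 0.049 0.051] along [0.017 0.02 ]
scene lid plane slope a,b,z0 [0.0011 0.0004 0.0541] 3877
  front 181 out [0.095 0.098] z [0.023 0.039 0.053] along [-0.02   0.019]
  left 81 out [0.09  0.108] z [0.05  0.052 0.054] along [-0.019  0.015]
  right 319 out [0.09  0.116] z [0.048 0.052 0.053] along [-0.02   0.018]
```

The front clip is snapped: it hangs vertical 95–98 mm out and stays there. Next is the left clip.

send_rows --steps "0.02 0.013 0.01 -0.1 -0.7 0 0;0.03 0.02 0.005 -0.1 -0.7 0 0;0.03 0.02 0 -0.1 -0.7 0 0;0.03 0.02 0 0 -0.7 0 0;0.027 0.016 0 0 -0.5 0 0;0.012 0.008 0 0 0 0 0;0 0 0 0 0 0 0;0 0 0 0 0 0 0"

```text
time: 24.65
tool_pos: [0.5228, 0.0206, 0.0926]
ee_rot: [0.999, -0.042, -0.004, 0.0]
ft_force: [0.3, 0.2, -0.3]
width: 0.0005
```

```bash
python3 o.py
```

```text
a,b,z [-0.0025, 0.1125, 0.0926] jaw yaw -4.79 tz [-0.007 -0.    -1.   ] F [ 0.3  0.2 -0.3] t 24.65
```

send_rows --steps "0 -0.003 -0.008 0 -0.2 0 0;0 -0.001 -0.01 0 -0.2 0 0;0 0 -0.01 0 0 0 0;0 0 -0.008 0 0 0 0;0 0 -0.004 0 0 0 0;0 0 0 0 0 0 0"

```text
time: 25.25
tool_pos: [0.5188, 0.0133, 0.0477]
ee_rot: [0.999, -0.044, -0.002, 0.0]
ft_force: [0.6, 0.8, 0.3]
width: 0.0005
```

```bash
python3 o.py
```

```text
a,b,z [-0.006, 0.105, 0.0477] jaw yaw -5.05 tz [-0.003 -0.001 -1.   ] F [0.6 0.8 0.3] t 25.25
```

send_rows --steps "0.001 0.002 -0.006 0 0 0.2 0;0.001 0.002 -0.006 0 0 0.2 0;0 0 -0.005 0 0 0 0;0 0 -0.003 0 0 0 0;0 0 0 0 0 0 0"

```text
time: 25.75
tool_pos: [0.5215, 0.0182, 0.0263]
ee_rot: [0.999, -0.04, -0.001, 0.0]
ft_force: [0.1, 0.1, 0.7]
width: 0.0004
```

```bash
python3 o.py
```

```text
a,b,z [-0.0036, 0.11, 0.0263] jaw yaw -4.57 tz [-0.002 -0.    -1.   ] F [0.1 0.1 0.7] t 25.75
```

Push inward.

send_rows --steps "0 -0.003 0 0 0 0 0;0 -0.003 0 0 0 0 0;0 -0.003 0 0 0 0 0;0 -0.003 0 0 0 0 0;0 -0.003 0 0 0 0 0;0 -0.003 0 0 0 0 0"

```text
time: 26.35
tool_pos: [0.5209, 0.0084, 0.0263]
ee_rot: [0.999, -0.036, -0.003, -0.005]
ft_force: [0.7, 14.6, -1.1]
width: 0.0002
```

```bash
python3 o.py
```

```text
a,b,z [-0.0035, 0.1002, 0.0263] jaw yaw -4.15 tz [-0.005  0.011 -1.   ] F [ 0.7 14.6 -1.1] t 26.35
```

send_rows --steps "0 -0.005 0 0 0 0 0;0 -0.005 0 0 0 0 0;0 0.006 0 0 0 0 0;0 0.012 0 0 0 0 0;0 0.012 0.01 0 0 0 0;0 0 0.03 0 0 0 0;0 0 0.04 0 0 0 0;0 0 0 0 0 0 0"

```text
time: 27.15
tool_pos: [0.5204, 0.0388, 0.1088]
ee_rot: [0.999, -0.033, -0.004, -0.01]
ft_force: [1.5, -1.1, 0.1]
width: 0.0003
```

```bash
python3 q.py
```

```text
a,b,z [-0.0064, 0.1305, 0.1088] jaw yaw -3.83 tz [-0.008  0.019 -1.   ] F [ 1.5 -1.1  0.1] t 27.15
top lid plane slope a,b,z0 [-0.     -0.0017  0.0522] 1623
  right 200 out [0.09  0.117] z [0.046 0.05  0.053] along [-0.018  0.02 ]
scene lid plane slope a,b,z0 [0.0007 0.0004 0.0541] 4010
  front 181 out [0.096 0.098] z [0.024 0.039 0.053] along [-0.02   0.019]
  right 325 out [0.09  0.116] z [0.049 0.052 0.054] along [-0.02   0.018]
```

send_rows --steps "0 -0.015 0 -0.2 -0.1 -0.1 0;-0.002 -0.032 0 -0.2 -0.1 -0.2 0;-0.002 -0.034 0 -0.2 -0.1 -0.2 0;-0.002 -0.034 0 -0.2 -0.1 -0.2 0;-0.002 -0.034 0 -0.2 0 -0.1 0;-0.002 -0.034 0 0 0 0 0;-0.002 -0.032 0 0 0 0 0;-0.001 -0.02 0 0 0 0 0;0 -0.007 0 0 0 0 0;0 0 0 0 0 0 0;0 0 0 0 0 0 0"

```text
time: 28.35
tool_pos: [0.4926, -0.221, 0.096]
ee_rot: [0.999, -0.044, -0.011, 0.003]
ft_force: [-0.5, -0.2, -0.0]
width: 0.0002
```

```bash
python3 o.py
```

```text
a,b,z [-0.0133, -0.1307, 0.096] jaw yaw -5.05 tz [-0.023 -0.006 -1.   ] F [-0.5 -0.2 -0. ] t 28.35
```

send_rows --steps "0.005 0.006 0 0.2 -0.5 0.2 0;0.005 0.006 0 0.1 -0.5 0.2 0;0.003 0.004 0 0 -0.3 0 0;0 0 -0.01 0 0 0 0;0 0 -0.01 0 0 0 0;0 0 -0.004 0 0 0 0;0 0 0 0 0 0 0"

```text
time: 29.05
tool_pos: [0.5076, -0.1973, 0.0688]
ee_rot: [0.999, -0.036, 0.0, -0.001]
ft_force: [-0.0, -1.0, -0.1]
width: 0.0004
```

```bash
python3 o.py
```

```text
a,b,z [-0.0002, -0.1059, 0.0688] jaw yaw -4.12 tz [ 0.001  0.003 -1.   ] F [-0.  -1.  -0.1] t 29.05
```

send_rows --steps "0 -0.003 -0.005 0 0 0 0;0 -0.002 -0.008 0 0 0 0;0 0 -0.008 0 0 0 0;0 0 -0.008 0 0 0 0;0 0 -0.008 0 0 0 0;0 0 -0.004 0 0 0 0;0 0 0 0 0 0 0"

```text
time: 29.75
tool_pos: [0.507, -0.2041, 0.0237]
ee_rot: [0.999, -0.037, -0.0, -0.001]
ft_force: [-0.3, -0.4, 0.4]
width: 0.0009
```

```bash
python3 o.py
```

```text
a,b,z [-0.0003, -0.1127, 0.0237] jaw yaw -4.24 tz [-0.     0.002 -1.   ] F [-0.3 -0.4  0.4] t 29.75
```

```bash
python3 q.py r1
```

```text
a,b,z [-0.0003, -0.1127, 0.0237] jaw yaw -4.24 tz [-0.     0.002 -1.   ] F [-0.3 -0.4  0.4] t 29.75
top lid plane slope a,b,z0 [ 0.0025 -0.0024  0.0522] 3096
  front 11 out [0.095 0.096] z [0.026 0.03  0.047] along [0.007 0.018]
  left 26 out [0.088 0.089] z [0.027 0.032 0.047] along [-0.016  0.019]
scene lid plane slope a,b,z0 [ 0.0007 -0.0002  0.0541] 2297
  front 181 out [0.095 0.098] z [0.023 0.04  0.054] along [-0.021  0.019]
  right 234 out [0.101 0.125] z [0.028 0.046 0.067] along [-0.019  0.014]
```

View pics/r1.png

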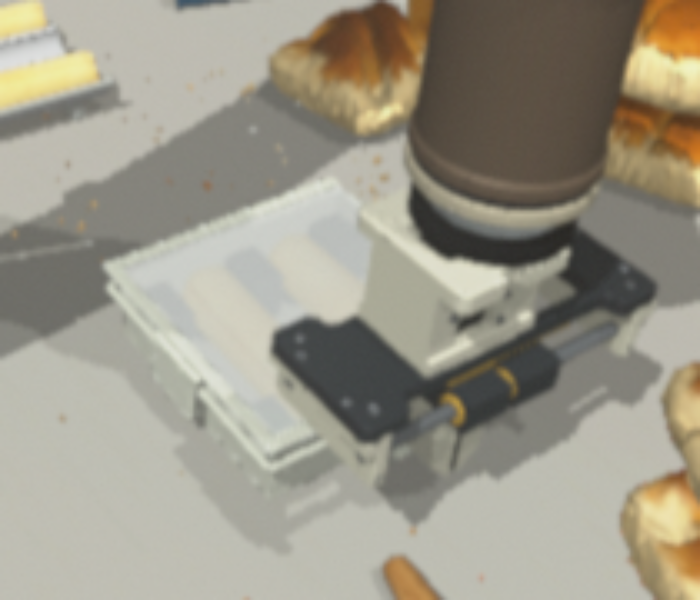

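The front and left clips are folded, and the right flap is not showing outside the finger. I'll push it in now.

send_rows --steps "0 0.003 0 0 0 0 0;0 0.003 0 0 0 0 0;0 0.003 0 0 0 0 0;0 0.003 0 0 0 0 0;0 0.003 0 0 0 0 0;0 0.003 0 0 0 0 0"

```text
time: 30.45
tool_pos: [0.5079, -0.1908, 0.0259]
ee_rot: [0.999, -0.039, 0.002, 0.003]
ft_force: [-0.3, -17.1, -9.9]
width: 0.0007
```

```bash
python3 o.py
```

```text
a,b,z [-0.0004, -0.0994, 0.0259] jaw yaw -4.45 tz [ 0.005 -0.007 -1.   ] F [ -0.3 -17.1  -9.9] t 30.45
```

send_rows --steps "0 0.005 0 0 0 0 0;0 -0.006 0 0 0 0 0;0 -0.012 0 0 0 0 0;0 -0.012 0 0 0 0 0;0 0 0.03 0 0 0 0;0 0 0.04 0 0 0 0;0 0 0.04 0 0 0 0;-0.03 -0.02 0.03 0 0 0 0;-0.04 -0.02 0.03 0 0 0 0;-0.04 -0.02 0 0 0 0 0;-0.04 0 0 0 0 0 0;0 0 0 0 0 0 0;0 0 0 0 0 0 0"

```text
time: 31.75
tool_pos: [0.3536, -0.2855, 0.2029]
ee_rot: [0.999, -0.04, 0.005, 0.005]
ft_force: [1.4, -0.4, 0.1]
width: 0.0007
```

```bash
python3 q.py s1
```

```text
a,b,z [-0.1467, -0.2061, 0.2029] jaw yaw -4.54 tz [ 0.01 -0.01 -1.  ] F [ 1.4 -0.4  0.1] t 31.75
top lid plane slope a,b,z0 [ 0.001  -0.0022  0.0522] 3855
  front 30 out [0.095 0.096] z [0.019 0.034 0.048] along [-0.019  0.018]
  left 28 out [0.088 0.089] z [0.025 0.037 0.05 ] along [-0.018  0.018]
  right 4 out [0.088 0.089] z [0.047 0.048 0.05 ] along [-0.016  0.005]
scene lid plane slope a,b,z0 [ 0.0164 -0.0302  0.0533] 60
```

View pics/s1.png

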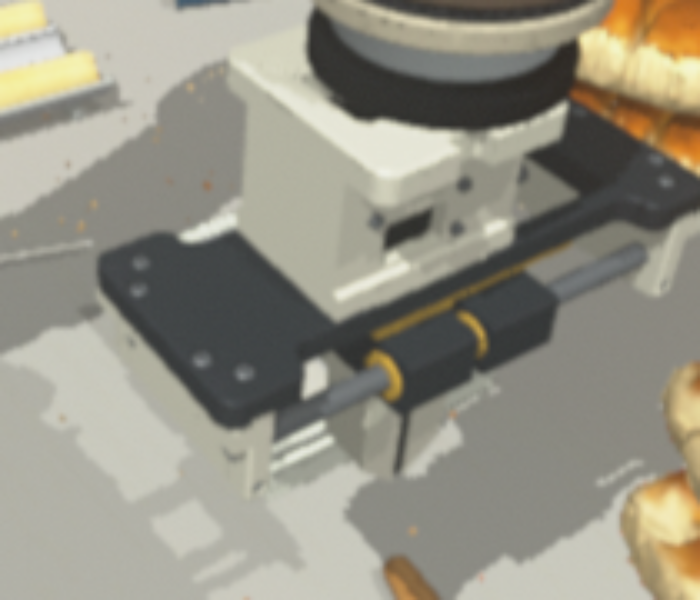

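send_rows --steps "0 0.03 0.03 0 0 0 0;0 0.045 0.03 0 0 0 0;0 0.045 0.02 0 0 0 0;0 0.045 0 0 0 0 0;0 0.045 0 0 0 0 0;0 0.045 0 0 0 0 0;0 0.045 0 0 0 0 0;0 0.045 0 0 0 0 0;0 0.03 0 0 0 0 0;0 0 0 0 0 0 0;0 0 0 0 0 0 0"

```text
time: 32.95
tool_pos: [0.3583, 0.1096, 0.2861]
ee_rot: [0.999, -0.033, 0.004, 0.009]
ft_force: [0.5, -1.0, 0.5]
width: 0.0005
```

```bash
python3 q.py
cat > t.py <<'E'
from h import *
a=np.load('scene.npz')['img'].astype(int); p=bot.snapshot('scene'); b=p['img'].astype(int)
W=cloud(p,T_of(p)); W0=np.load('scene.npz')['W']
for nm,cx,cy in(('n1',.512,.318),('n2',.503,.222),('thermo',.375,.095)):
    for k,Q in(('before',W0),('now',W)):
        im=(a if k=='before' else b).astype(np.uint8); hsv=cv2.cvtColor(im,cv2.COLOR_RGB2HSV)
        m=(abs(Q[...,0]-cx)<.09)&(abs(Q[...,1]-cy)<.028)&(Q[...,2]>.03)&(hsv[...,1]>80)&(Q[...,2]<.06)
        print(nm,k,m.sum(),Q[m].mean(0).round(4) if m.sum() else '')
    for r in bot.place_of(nm if nm!='thermo' else 'thermometer',p)[:2] if nm=='thermo' else []: print(r)
E
python3 t.py
```

```text
a,b,z [-0.1736, 0.1881, 0.2861] jaw yaw -3.76 tz [ 0.008 -0.018 -1.   ] F [ 0.5 -1.   0.5] t 32.95
top lid plane slope a,b,z0 [ 0.0002 -0.0007  0.0521] 3857
  front 29 out [0.095 0.096] z [0.021 0.032 0.047] along [-0.019  0.018]
  left 28 out [0.088 0.089] z [0.024 0.035 0.05 ] along [-0.018  0.019]
  right 4 out [0.088 0.088] z [0.049 0.049 0.049] along [-0.016 -0.002]
scene lid plane slope a,b,z0 [ 0.0008 -0.0002  0.054 ] 3983
  front 178 out [0.095 0.098] z [0.023 0.039 0.053] along [-0.02  0.02]
  right 196 out [0.088 0.09 ] z [0.023 0.038 0.052] along [-0.02   0.018]
n1 before 370 [0.5144 0.3088 0.0413]
n1 now 372 [0.5134 0.3094 0.0414]
n2 before 465 [0.5021 0.2183 0.0415]
n2 now 438 [0.5035 0.2169 0.0412]
thermo before 0 
thermo now 0 
{'point': [215.2, 233.1], 'p': 0.56}
```

All three clips hang vertical under the rim, and the lid is flat. I'm handing in.

```bash
python3 -c "
from workcell import bot
print(bot.close_job())"
```

```text
the job is handed in; nothing more can be done
None
```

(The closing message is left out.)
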